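# Lengthen the vacuum wand by one hole

### The job

Two telescopic tubes lie in stands on the worktop. Make the thicker one, the vacuum cleaner wand, longer by one hole: pinch the two spring pins on the sides of its sleeve flush, slide the sleeve away from the black handle until the pins click out in the next hole, and let go. Do not slide the thinner pole's sleeve.

Things in the scene. Friction and masses are not known exactly. Their poses are not given: they have to be found in the camera images.
- wand_pins (a point): Fixed point midway between the two spring pins of the thicker tube (vacuum wand), on its axis, 60 mm above the worktop. x axis: level, along the wand in the lengthening direction, from round black handle (265 mm behind) to flat black mouth (295 mm ahead); y level, across; z up. Inner tube and pins are fixed; white stands 140 mm behind and 155 mm ahead. Pins: 14 mm thick, along y, 56 mm over both.
- wand_sleeve (a joint): Slide (m) of the wand's grey box sleeve, 150 mm long, 40 wide, 44 high, at first centred on wand_pins. Each side has three 16 mm holes 50 mm apart, pins in the middle ones: 0; +0.05 one hole longer, stops +-0.06. Locked (1 mm play) while pins stick out; both flush, it slides with 2 to 8 N. Past 15 mm its wall keeps the pins in until they spring out in the next. It may stay gripped at its middle.
- wand_pin (a joint): How far the pin on the wand's +y side is pressed in, in m: 0 sticking out 8 mm from the sleeve's side, 0.008 flush with it (about 2 N), at most 0.013. The pin on the other side is its mirror image.
- pole_sleeve (a joint): Slide (m) of the sleeve of the thinner tube, a pole with a small threaded tip, which lies about 0.2 m nearer or farther than the wand, roughly parallel, 60 mm above the worktop. Its sleeve is 24 mm wide, 26 mm high, 120 mm long. 0 as it lies; leave it there.

How it is judged:
At the end, for the whole second after the job is handed in: The wand's sleeve stands one hole longer (50 mm, within 5 mm) with its pin sprung out again (within 3 mm), and the thinner pole's sleeve is where it was (within 12 mm) (value of joint wand_sleeve between 0.045 and 0.055 m and value of joint wand_pin below 0.003 m and value of joint pole_sleeve between -0.012 and 0.012 m); the robot touches nothing.
It fails at once if the thinner pole's sleeve slides by more than 12 mm (value of joint pole_sleeve above 0.012 m or value of joint pole_sleeve below -0.012 m).
It also fails if it takes over 29 s, if anything falls off the work surface, if the arm or the gripper's body presses on something with over 40 N, if the wrist force passes 120 N, or if a joint passes its speed limit or range.

### The arm

A 6-joint arm with a two-finger parallel gripper is mounted at the origin on the work surface. World frame = base frame: x ahead of the robot, y to its left, z up, the work surface at z = 0. Lengths are in m, angles in rad, forces in N, time in s.
With the tool pointing down it reaches from about 0.3 to 0.875 m from the base axis. Payload 4.2 kg.
Tool frame: the origin (TCP) lies midway between the tips of the shut fingers; the grasp point (between the pads) lies 19 mm behind it; z points along the fingers, y is the direction in which the jaws open and shut (so a half turn about z gives the same grasp; the last joint's range is limited). The gripper opens to 85 mm and grips with 20 to 120 N. Pads are 22 mm wide; open, the fingers measure 114 mm over their backs; the gripper's body (76 mm by 85 mm) begins 54 mm behind the grasp point. The pads swing forward as they close: fully open they stand 13 mm farther back than shut.
Start: joints at [1.132, 0.32, 1.565, -0, 1.257, -0.02], TCP at [0.234, 0.525, 0.231] pointing down, gripper open.
Joint ranges: [-3.11, 3.11], [-0.84, 2.01], [0.21, 2.61], [-1.34, 4.49], [0.05, 2.63], [-2.56, 2.56]. Speed limits (rad/s): [2.57, 2.57, 3.14, 3.14, 3.14, 3.14].

### API

Orientations are given as a unit quaternion [x, y, z, w].
In Python, from bench import robot gives the robot as it stands. The module is installed in compiled form; this text tells all that it offers.
- The arm moves only by the tool carry_out, never from a script. Its argument "plan" is a list of rows, each a list of 4 numbers: the shift along the tool's x, y, z in cm, then the turn about the tool's z in rad. In form: [[dx, dy, dz, yaw], ...]. A call has 1 to 12 rows; each row is the pose to reach, as a shift and turn from the pose commanded when the call began, along the tool's axes at that moment; what a row does not reach only later rows make up. A row lasts 1/8 s, in which the tool goes at most 62.5 mm and 10.7 degrees, less where a joint would pass 70% of its speed; a pose out of reach is approached as far as the arm can. A call with a gripper value outside its range is refused whole. "hand" is the opening, from 0 (shut) to 1 (fully open), set as the call begins (left out, the last holds). The fingers move at their own pace and stop on an object; "newtons" is the grip in N (left out, the last holds). Time passes only in rows, so rows that repeat a pose let the fingers close. It gives the time, the measured TCP pose, the force and the opening at its end, in the units of the state.
- robot.state(): the state, without advancing time (a new reading comes with each control period).
- robot.read_camera(name): name is "side" or "top" or "wrist"; returns (picture, depth): 480x640x3 uint8, red, green, blue; 480x640 float32, m along the optical axis (not along the pixel's ray), 0 where there is no reading.
- robot.calibration(name): a dict with "mtx" (3x3 intrinsics, pixels), "D" ([k1, k2, p1, p2, k3] as OpenCV has them; the pictures are not rectified), "camera_from_world" (4x4, takes a point from world to camera coordinates). Camera axes: x right, y down, z forward; pixel columns grow to the right and rows downward; lengths in m; the calibration is good to about 2 mm. A picture is of the moment at which its call begins: read the wrist's pose just before it. calibration takes no time and is no camera call; for the wrist camera it gives the pose at the moment of the call.
- robot.job_done(): hands the job in, once; it reports no verdict.
The state is a dict: "time": time; "joint_pos": joint angles; "joint_velocities": joint speeds; "effort": joint torques, N m; "tool_pos": TCP position; "orientation": TCP orientation; "force": force on the tool from outside, world axes, zero at the start; "ft_torque": the same for the moment, N m; "opening": finger opening in m.
Only numpy, scipy, OpenCV 4.12 (cv2) and the standard library are available. Lean on these libraries where they do the work, as an engineer would, in place of code of your own. Each camera call takes 0.05 s, during which the arm holds its last target. There are 200 camera calls.

## Working session

There is one attempt and no reset: what is moved stays moved. The work goes in short steps, Python scripts to look and compute and a tool call to move; the robot and the scene stay as the last step left them, time stands still between calls to the robot, and variables do not carry over. Pictures are saved under pics/ and viewed, about 8 in all and at most 12, crops included, and the job is handed in when it is done.

Besides the shell and the picture viewer there is one more tool, called after "Request:" by a JSON object that holds its "fn" and its "kwargs". carry_out: Moves the arm, as the interface text tells. Its arguments: {"type":"object","properties":{"plan":{"type":"array"},"hand":{"type":"number"},"newtons":{"type":"number"}},"required":["plan"]}

```bash
mkdir -p pics
python3 - <<'E'
from bench import robot
import cv2,numpy as np
s=robot.state(); print(s)
for n in ("top","side"):
    c=robot.calibration(n); print(n,c)
    p,d=robot.read_camera(n); np.savez(f"{n}.npz",p=p,d=d); cv2.imwrite(f"pics/{n}0.png",p[:,:,::-1])
E
```

```text
{'time': 0.0, 'joint_pos': array([ 1.13201048e+00,  3.20301427e-01,  1.56569810e+00, -1.06314895e-06,
        1.25736854e+00, -2.00089714e-02]), 'joint_velocities': array([-1.71719036e-03, -5.82266105e-05,  3.93420770e-04, -8.88479471e-04,
       -9.06993892e-05, -1.80416181e-03]), 'effort': array([-1.32479538e-03, -4.15527034e+01, -2.34151858e+01, -9.12363203e-05,
        8.26572650e-03, -1.44147867e-07]), 'tool_pos': array([0.23362169, 0.52487905, 0.23046937]), 'orientation': array([ 2.07861493e-01,  9.78157866e-01, -8.64568732e-04, -2.01364435e-04]), 'force': array([-0.59818374, -0.20657825, -0.4390121 ]), 'ft_torque': array([0.01630654, 0.01452929, 0.06317653]), 'opening': 0.0857780337860886}
top {'mtx': array([[603.96631706,   0.        , 313.01724723],
       [  0.        , 603.96631706, 235.2692129 ],
       [  0.        ,   0.        ,   1.        ]]), 'D': array([0.00827674, 0.        , 0.        , 0.        , 0.        ]), 'camera_from_world': array([[-0.02335643, -0.99970724, -0.00631771, -0.00131449],
       [-0.9992843 ,  0.0235337 , -0.02961492,  0.56680245],
       [ 0.02975493,  0.00562149, -0.99954142,  0.72243387],
       [ 0.        ,  0.        ,  0.        ,  1.        ]])}
side {'mtx': array([[594.46055132,   0.        , 325.25378856],
       [  0.        , 594.46055132, 239.08716256],
       [  0.        ,   0.        ,   1.        ]]), 'D': array([-0.02000552,  0.        ,  0.        ,  0.        ,  0.        ]), 'camera_from_world': array([[ 0.90487215, -0.42564752,  0.00553019, -0.51975976],
       [-0.2781765 , -0.60110151, -0.74919611,  0.21844755],
       [ 0.32221767,  0.67638832, -0.66232515,  0.56213532],
       [ 0.        ,  0.        ,  0.        ,  1.        ]])}
```

View pics/top0.png

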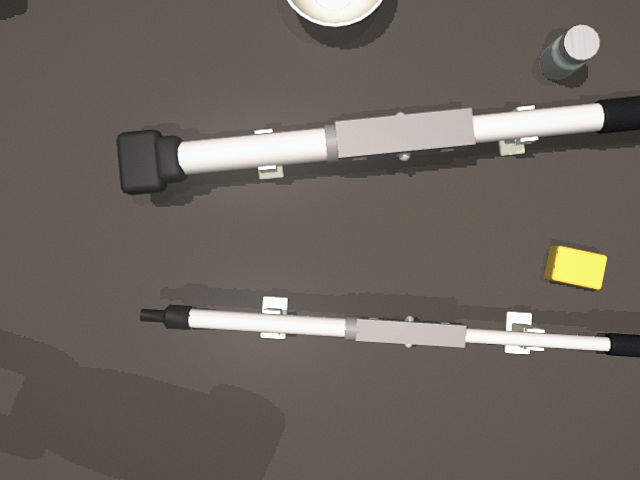

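View pics/side0.png

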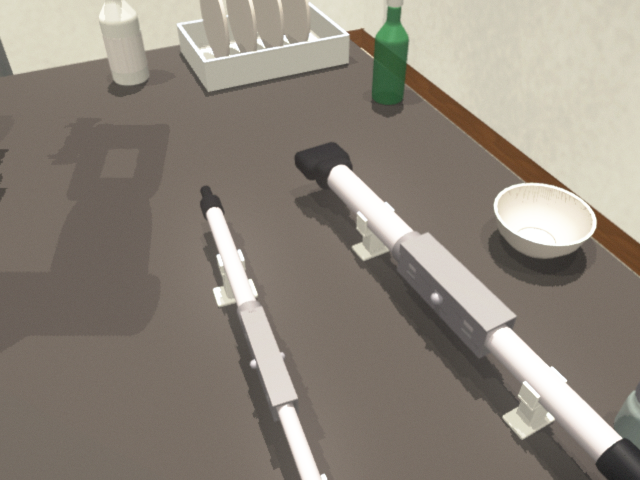

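The thicker wand is the far one in the top view. Its sleeve spans about columns 335–475 and rows 110–158, with pins at (400,114) and (404,157). The mouth is at left (150,160), so lengthening goes left, roughly +y in the world. The thin pole lies nearer, at row ~330.

```bash
cat > h.py <<'E'
import cv2,numpy as np
from bench import robot
def cast(n,px,z,c=None):
    c=c or robot.calibration(n); T=c["camera_from_world"]
    u=cv2.undistortPoints(np.float64(px).reshape(-1,1,2),c["mtx"],c["D"]).reshape(-1,2)
    d=np.c_[u,np.ones(len(u))]@T[:3,:3]; o=-T[:3,:3].T@T[:3,3]
    return o+d*((z-o[2])/d[:,2])[:,None]
E
python3 - <<'E'
from h import *
f=np.load("top.npz");p=f["p"];d=f["d"]
g=p.astype(int).mean(2)
for x in range(325,485,6): print(x,int(g[132,x]),end="; ")
print()
m=((g>115)&(g<195)&(np.ptp(p.astype(int),axis=2)<30)).astype(np.uint8)
m=cv2.morphologyEx(m,cv2.MORPH_OPEN,np.ones((13,13)))
cs,_=cv2.findContours(m,cv2.RETR_EXTERNAL,cv2.CHAIN_APPROX_NONE)
for c in cs:
    if cv2.contourArea(c)<1500: continue
    b=cv2.boxPoints(cv2.minAreaRect(c)); w=cast("top",b,.082)
    print(b.round(1).tolist(),w.round(4).tolist(),w.mean(0),[np.linalg.norm(w[i]-w[i-1]).round(4) for i in range(4)])
a=cast("top",[[400,114],[404,157]],.06); print("pins",a,np.linalg.norm(a[0]-a[1]),a.mean(0))
# depth check of sleeve top height
T=robot.calibration("top")["camera_from_world"];K=robot.calibration("top")["mtx"]
D=d[125,400]; q=np.linalg.inv(K)@[400,125,1]*D; print("height",(T[:3,:3].T@(q-T[:3,3])))
cv2.imwrite("pics/crop.png",cv2.resize(p[90:180,310:490,::-1],None,fx=4,fy=4,interpolation=cv2.INTER_CUBIC))
E
```

```text
325 157; 331 172; 337 200; 343 198; 349 200; 355 200; 361 198; 367 196; 373 197; 379 197; 385 195; 391 193; 397 195; 403 196; 409 196; 415 194; 421 194; 427 193; 433 193; 439 193; 445 195; 451 192; 457 191; 463 191; 469 190; 475 250; 481 248; 
pins [[ 0.69978327 -0.11633419  0.06      ]
 [ 0.6509227  -0.11950929  0.06      ]] 0.04896362566031024 [ 0.67535299 -0.11792174  0.06      ]
height [ 0.68277641 -0.11291578  0.0817944 ]
```

View pics/crop.png

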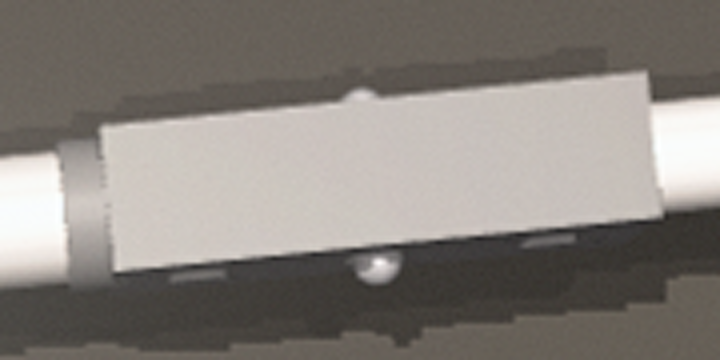

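The crop shows the sleeve's top corners at about (100,126), (648,71), (663,217) and (115,271). The pins are at (360,95) and (378,265). I'll cast the top corners onto z=0.082.

Run:
```python
from h import *
from scipy.spatial.transform import Rotation as R
c=(np.array([[100,126],[648,71],[663,217],[115,271]])+.5)/4-.5+[310,90]
w=cast("top",c,.082); print(w.round(4).tolist(),[np.linalg.norm(w[i]-w[i-1]).round(4) for i in range(4)])
ctr=w.mean(0); ax=(w[0]+w[3]-w[1]-w[2]); ax/=np.linalg.norm(ax); print("ctr",ctr,"axis",ax)
s=robot.state(); M=R.from_quat(s["orientation"]).as_matrix(); print(M.round(4))
# tool x along +-axis
for sg in (1,-1):
    a=sg*ax; l=M.T@a; print("yaw",np.arctan2(l[1],l[0]))
t=np.array([ctr[0],ctr[1],.035]); print("shift cm",M.T@(t-s["tool_pos"])*100)
```

```text
[[0.6887, -0.0416, 0.082], [0.7, -0.1915, 0.082], [0.6599, -0.1943, 0.082], [0.6488, -0.0447, 0.082]] [np.float64(0.04), np.float64(0.1503), np.float64(0.0402), np.float64(0.15)]
ctr [ 0.67438028 -0.11800652  0.082     ] axis [-0.07460297  0.99721332  0.        ]
[[-9.136e-01  4.066e-01 -7.000e-04]
 [ 4.066e-01  9.136e-01 -1.400e-03]
 [ 0.000e+00 -1.600e-03 -1.000e+00]]
yaw 1.0773443934676885
yaw -2.064248260122105
shift cm [-66.41154696 -40.78429227  19.61811295]
```

Request:
{"fn": "carry_out", "kwargs": {"plan": [[-5, -3, 0, 0.1], [-11, -7, 0, 0.25], [-17, -10.5, 0, 0.4], [-23, -14, 0, 0.55], [-29, -18, 0, 0.7], [-35, -21.5, 0, 0.85], [-41, -25, 0, 1.0], [-47, -29, 0, 1.077], [-53, -32.5, 0, 1.077], [-59, -36, 0, 1.077], [-64, -39.5, 0, 1.077], [-66.4, -40.8, 0, 1.077]], "hand": 1}}

```text
time: 1.6
tool_pos: [0.6562, -0.0915, 0.2308]
orientation: [0.68, 0.733, -0.0, -0.0]
force: [0.2, 0.3, -0.4]
opening: 0.0856
```

Request:
{"fn": "carry_out", "kwargs": {"plan": [[0, 0, 0, 0], [0, 0, 0, 0], [0, 0, 0, 0]]}}

```text
time: 1.98
tool_pos: [0.6548, -0.0884, 0.2314]
orientation: [0.68, 0.734, 0.0, -0.0]
force: [0.3, -0.5, 0.4]
opening: 0.0855
```

```bash
cat > m.py <<'E'
from h import *
from scipy.spatial.transform import Rotation as R
s=robot.state(); M=R.from_quat(s["orientation"]).as_matrix()
ax=np.array([-.0746,.9972,0]); l=M.T@ax
print(s["time"],s["tool_pos"],s["force"].round(2),s["opening"],"yaw err",np.arctan2(l[1],l[0]),"joints",s["joint_pos"].round(2))
print("shift cm to grasp",M.T@(np.array([.6747,-.118,.035])-s["tool_pos"])*100, "axis in tool",l.round(3))
E
python3 m.py; python3 -c "
from h import *
p,d=robot.read_camera('wrist'); c=robot.calibration('wrist'); print(c['camera_from_world'].round(4).tolist(),c['mtx'][0].tolist())
cv2.imwrite('pics/w1.png',p[:,:,::-1])"
```

```text
1.975 [ 0.65481297 -0.08838747  0.23142163] [ 0.34 -0.47  0.43] 0.08552027872581115 yaw err 0.0017278502336606218 joints [-0.15  0.46  1.35  0.    1.34 -0.23]
shift cm to grasp [-3.11415757  1.76483562 19.63990562] axis in tool [1.    0.002 0.   ]
[[0.997, 0.0773, -0.0003, -0.6465], [0.0739, -0.952, 0.297, -0.1719], [0.0227, -0.2961, -0.9549, 0.3378], [0.0, 0.0, 0.0, 1.0]] [388.78567205411747, 0.0, 319.92985649991925]
```

View pics/w1.png

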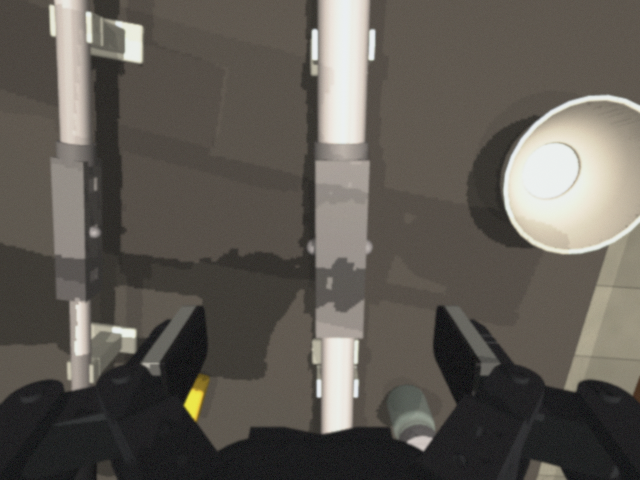

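The wrist view shows the wand sleeve at columns 316–368, with pins at (312,247) and (368,247). I'll check these against the top-view estimate.

```bash
python3 -c "
from h import *
print(cast('wrist',[[312,247],[368,247]],.06)); print(cast('wrist',[[312,247],[368,247]],.06).mean(0))
w=cast('wrist',[[317,160],[369,160],[363,337],[316,335]],.082);print(w,w.mean(0))
print(robot.calibration('wrist')['camera_from_world'][:3,:3]@[0,0,0])"
```

```text
[[ 0.65109365 -0.12119484  0.06      ]
 [ 0.69864397 -0.11750157  0.06      ]]
[ 0.67486881 -0.1193482   0.06      ]
[[ 0.64983653 -0.0455333   0.082     ]
 [ 0.68817886 -0.04257264  0.082     ]
 [ 0.7001505  -0.19117788  0.082     ]
 [ 0.66003595 -0.19236997  0.082     ]] [ 0.67455046 -0.11791345  0.082     ]
[0. 0. 0.]
```

Both views agree within about 1 mm. I'll move over the sleeve, then descend.

Request:
{"fn": "carry_out", "kwargs": {"plan": [[-3.1, 1.75, 0, 0], [-3.1, 1.75, 3, 0], [-3.1, 1.75, 7, 0], [-3.1, 1.75, 11, 0], [-3.1, 1.75, 14, 0], [-3.1, 1.75, 16, 0], [-3.1, 1.75, 18, 0], [-3.1, 1.75, 19.6, 0], [-3.1, 1.75, 19.6, 0], [-3.1, 1.75, 19.6, 0]]}}

```text
time: 3.28
tool_pos: [0.6758, -0.1192, 0.0362]
orientation: [0.68, 0.733, 0.0, 0.001]
force: [0.3, 0.2, -0.0]
opening: 0.0852
```

```bash
python3 m.py; python3 -c "
from h import *
p,d=robot.read_camera('wrist'); cv2.imwrite('pics/w2.png',p[:,:,::-1])"
```

```text
3.275 [ 0.67584272 -0.11917198  0.0362328 ] [ 0.25  0.18 -0.03] 0.0852422821731598 yaw err 0.0006760565051618122 joints [-0.19  0.65  1.53  0.    0.96 -0.27]
shift cm to grasp [ 0.12551291 -0.10532641  0.12306173] axis in tool [ 1.     0.001 -0.   ]
```

View pics/w2.png

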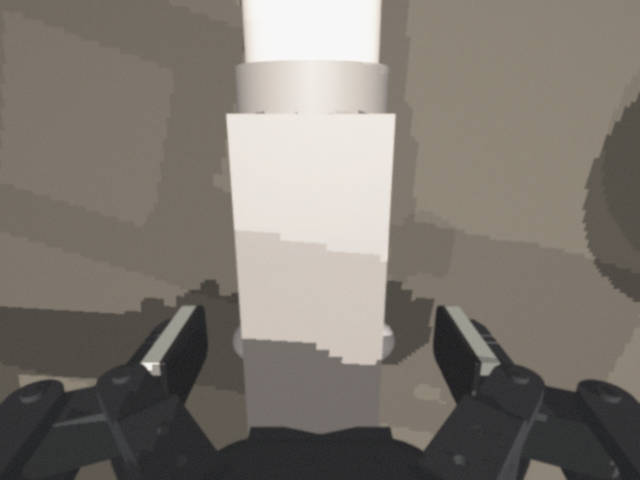

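The pins are at (237,342) and (390,342), level with the pads and centred about 1 mm to the left, as measured. I'll correct that and close.

Request:
{"fn": "carry_out", "kwargs": {"plan": [[0.1, -0.1, 0.1, 0], [0.1, -0.1, 0.1, 0]]}}

```text
time: 3.58
tool_pos: [0.6742, -0.1184, 0.0347]
orientation: [0.68, 0.733, 0.0, 0.0]
force: [-0.0, -0.5, 0.0]
opening: 0.0857
```

Request:
{"fn": "carry_out", "kwargs": {"plan": [[0, 0, 0, 0], [0, 0, 0, 0], [0, 0, 0, 0], [0, 0, 0, 0], [0, 0, 0, 0], [0, 0, 0, 0], [0, 0, 0, 0], [0, 0, 0, 0]], "hand": 0, "newtons": 35}}

```text
time: 4.58
tool_pos: [0.6735, -0.1185, 0.0348]
orientation: [0.68, 0.733, -0.0, -0.0]
force: [-4.7, 0.3, 5.2]
opening: 0.0396
```

The opening is 39.6 mm, so both pins are flush. Next is the slide.

Request:
{"fn": "carry_out", "kwargs": {"plan": [[0.4, 0, 0, 0], [0.8, 0, 0, 0], [1.3, 0, 0, 0], [1.8, 0, 0, 0], [2.3, 0, 0, 0], [2.8, 0, 0, 0], [3.3, 0, 0, 0], [3.8, 0, 0, 0], [4.3, 0, 0, 0], [4.7, 0, 0, 0], [5.0, 0, 0, 0], [5.0, 0, 0, 0]]}}

```text
time: 6.08
tool_pos: [0.6697, -0.0684, 0.0348]
orientation: [0.68, 0.733, -0.0, -0.001]
force: [-3.5, 1.0, 6.1]
opening: 0.0393
```

```bash
python3 m.py
python3 - <<'E'
from h import *
p,d=robot.read_camera('top'); cv2.imwrite('pics/t2.png',cv2.resize(p[60:210,240:480,::-1],None,fx=3,fy=3,interpolation=cv2.INTER_CUBIC))
E
```

```text
6.075 [ 0.66965914 -0.06836114  0.03476851] [-3.51  0.98  6.1 ] 0.03930666956960923 yaw err 0.0005280698956686931 joints [-0.12  0.63  1.56 -0.    0.95 -0.19]
shift cm to grasp [-4.98772195  0.12970318 -0.02461589] axis in tool [1.    0.001 0.   ]
```

View pics/t2.png

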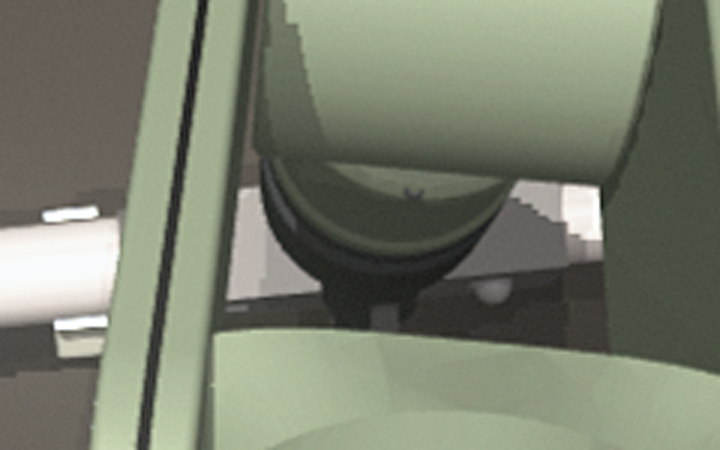

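The pin sticks out again at crop (490,290), which is full-frame (403,157), about 25 mm from the sleeve's rear end. That means it's in the next hole. I'll release and retreat upward.

Request:
{"fn": "carry_out", "kwargs": {"plan": [[0, 0, 0, 0], [0, 0, 0, 0], [0, 0, 0, 0], [0, 0, 0, 0], [0, 0, 0, 0], [0, 0, 0, 0]], "hand": 1}}

```text
time: 6.88
tool_pos: [0.6705, -0.0685, 0.0343]
orientation: [0.68, 0.733, 0.0, 0.0]
force: [0.1, 0.1, -0.4]
opening: 0.0854
```

Request:
{"fn": "carry_out", "kwargs": {"plan": [[0, 0, -1, 0], [0, 0, -3, 0], [0, 0, -6, 0], [0, 0, -10, 0], [0, 0, -14, 0], [0, 0, -18, 0], [0, 0, -19, 0], [5, 0, -19, 0], [10, 0, -19, 0], [15, 0, -19, 0], [20, 0, -19, 0], [25, 0, -19, 0]]}}

```text
time: 8.38
tool_pos: [0.6509, 0.1822, 0.2234]
orientation: [0.68, 0.733, -0.001, -0.0]
force: [0.6, -0.9, 0.4]
opening: 0.0852
```

Request:
{"fn": "carry_out", "kwargs": {"plan": [[5, 0, 0, 0], [10, 0, 0, 0], [15, -4, 0, 0], [17, -8, 0, 0], [17, -8, 0, 0], [17, -8, 0, 0]]}}

```text
time: 9.12
tool_pos: [0.5594, 0.344, 0.224]
orientation: [0.68, 0.733, -0.0, 0.0]
force: [-0.3, 0.3, -0.4]
opening: 0.0856
```

```bash
python3 m.py
python3 - <<'E'
from h import *
p,d=robot.read_camera('top'); cv2.imwrite('pics/t3.png',p[:,:,::-1])
E
```

```text
9.125 [0.55941858 0.34400105 0.22398597] [-0.34  0.3  -0.36] 0.08558914905663668 yaw err 0.0005055188732567986 joints [ 0.53  0.45  1.37 -0.    1.32  0.46]
shift cm to grasp [-46.92474035   8.02520335  18.92536766] axis in tool [ 1.     0.001 -0.001]
```

View pics/t3.png

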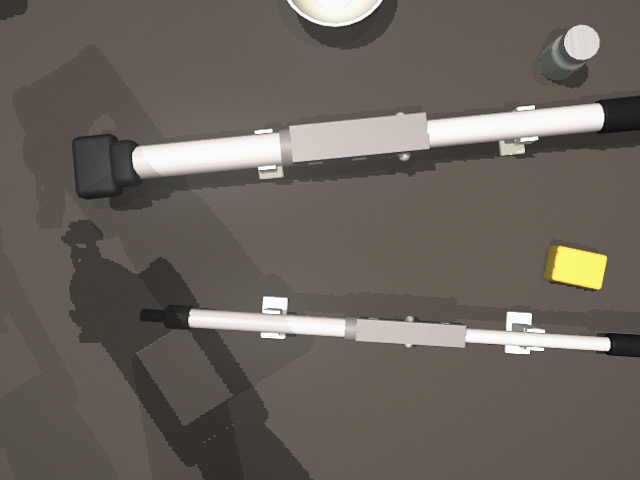

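The wand sleeve's rear end moved from column 475 to 428, about 50 mm. Both pins are out at (400,114) and (404,157), and the pole sleeve is unchanged at 346–466.

```bash
python3 -c "
from bench import robot
print(robot.job_done())"
```

```text
the job is handed in; nothing more can be done
None
```

The wand is one hole longer. I pinched both pins flush (the gripper measured 39.6 mm across a 40 mm sleeve), slid the sleeve 50 mm away from the handle, let go and moved the arm clear. I handed the job in at about 9 s of the 29 s allowed.

In the last top picture, the wand's sleeve had moved about 50 mm and both pins were out again in their original places. The thinner pole's sleeve hadn't visibly moved, and the wrist force was under 1 N with the gripper open and clear of everything. No check failed or disagreed: the top and wrist camera measurements of the pins matched to about 1–1.5 mm.

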